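# Prop leg down and carved block held upright

## Robot

A 6-joint arm with a two-finger parallel gripper is mounted at the origin on the work surface. World frame = base frame: x ahead of the robot, y to its left, z up, the work surface at z = 0. Lengths are in m, angles in degrees, forces in N, time in s.
With the tool pointing down it reaches from about 0.3 to 0.75 m from the base axis. Payload 8.5 kg.
Tool frame: the origin (TCP) lies at the very end of the fingers, on their centre line; the grasp point (between the pads) lies 19 mm behind it (env.grasp_offset is the distance from the TCP to the grasp point, in m); y points along the fingers, z is the direction in which the jaws open and shut, and the axes are right-handed (so a half turn about y gives the same grasp; the last joint's range is limited). The gripper opens to 85 mm and grips with 20 to 120 N. Pads are 22 mm wide; open, the fingers measure 114 mm over their backs; the gripper's body (76 mm by 85 mm) begins 54 mm behind the grasp point. The pads swing forward as they close: fully open they stand 13 mm farther back than shut.
Start: joints at [-88.998, 21.807, 74.336, -0, 83.858, -12.336], TCP at [0.127, -0.535, 0.231] pointing down, gripper open.
Joint ranges: [-178.18, 178.18], [-50.72, 133.34], [12.68, 142.11], [-81.47, 261.47], [9.98, 163.14], [-165.26, 165.26]. Speed limits (degrees/s): [136.94, 136.94, 180, 180, 180, 180].

## Interface

Orientations are given as a 3x3 rotation matrix whose columns are the frame's x, y, z axes.
In Python, from rig import env gives the robot as it stands. The module is installed in compiled form; this text tells all that it offers.
- The arm moves only by the shell command python3 -m pendant 'ROWS' [FORCE]. ROWS is JSON, a list of rows, each a list of 3 entries, a list of its own where there are three numbers: the shift along the world's x, y, z as a fraction of full scale, then the turn about the world's z as a fraction of full scale, then the opening, from 0 (shut) to 1 (fully open). A call has 1 to 12 rows; each row shifts and turns the commanded pose from where the row before left it; what a row does not reach is not made up. Full scale, the value 1, is 30 mm for a shift and 5 degrees for a turn. A row lasts 1/12 s, in which the tool goes at most 41.7 mm and 7.16 degrees, less where a joint would pass 70% of its speed; a pose out of reach is approached as far as the arm can. A call with a number of a shift or a turn outside -1 to 1 is refused whole. A call with a gripper value outside its range is refused whole. The fingers move at their own pace and stop on an object; FORCE is the grip in N (left out, the last holds). Time passes only in rows, so rows that do not move let the fingers close. It gives the time, the measured TCP pose, the force and the opening at its end, in the units of the state.
- env.observe(): the state, without advancing time (a new reading comes with each control period).
- env.get_image(name): name is "side" or "top" or "wrist"; returns (picture, depth): 480x640x3 uint8, red, green, blue; 480x640 float32, m along the optical axis (not along the pixel's ray), 0 where there is no reading.
- env.camera_model(name): a dict with "camera_matrix" (3x3 intrinsics, pixels), "R" (3x3) and "t" (3): a world point X has camera coordinates R X + t; the wrist camera has in their place "tool_from_camera" (4x4, takes a point from camera to tool coordinates, whose origin is the TCP and whose axes are the tool frame's). Camera axes: x right, y down, z forward; pixel columns grow to the right and rows downward; lengths in m; the calibration is good to about 2 mm. A picture is of the moment at which its call begins: read the wrist's pose just before it. camera_model takes no time and is no camera call.
- env.close_job(): hands the job in, once; it reports no verdict.
The state is a dict: "time_s": time; "q": joint angles; "qvel": joint speeds; "joint_efforts": joint torques, N m; "position": TCP position; "tool_rot": TCP orientation; "ft_force": force on the tool from outside, world axes, zero at the start; "wrist_torque": the same for the moment, N m; "grip_width": finger opening in m.
Only numpy, scipy, OpenCV 4.12 (cv2) and the standard library are available. Lean on these libraries where they do the work, as an engineer would, in place of code of your own. Each camera call takes 0.05 s, during which the arm holds its last target.

## Task

The carved wood block's display frame has slumped forward in its stand with its steel prop leg folded up. First swing the leg up, over centre and fully down behind the frame onto its stop; then raise the frame upright, so that the leg's rubber foot comes down on the brass plate, and keep holding the frame there, because it tips forward again when let go: finish while still holding it. Leave the mallet, the ink jar and the gift box where they are.

Things in the scene. Friction and masses are not known exactly. Their poses are not given: they have to be found in the camera images.
- stand: fixed dark wooden base board, 220 (x) x 260 (y) x 24 mm high, origin on the table 20 mm to the -y side of the board's centre; its -x side is the front and roughly faces the robot. Two rest posts 20 x 20 mm, top 100 mm above the table, stand at x = -54 mm, y = -78 and +78 mm; the slumped frame leans on them
- frame: wooden frame hinged at its foot, 182 mm wide (y), 22 mm thick (x), 0.9 kg. Origin on the hinge axis, along the stand's y, 40 mm above the stand's origin; z up the frame, x to its back. At the start it leans 0.35 rad forward on the rests; its weight always tips it forward, even when upright (0.1 to 0.7 N m). Dark carved block on its front, 34 to 182 mm up the frame, out to x = -45 mm
- frame_top (a point): middle of the top edge of the frame's top rail, 235 mm up the frame from the hinge axis; the bare rail, 199 to 235 mm up and 22 mm thick, is free on both faces to be gripped
- leg (a joint): angle of the steel prop leg at its hub, axis parallel to y: 0 = folded, pointing up along the frame; it swings to the back (+x) and down to its stop at 2.55 rad. Only its weight and light friction act: short of the vertical it falls back to folded, beyond it it falls by itself to the stop and stays. About 0.5 N at its tip moves it
- leg_hub (a point): centre of the leg's hub: 115 mm up the frame and 122 mm to its +y side; the leg is a 12 mm round bar, its nearest frame part at that height is the frame's side, 31 mm away
- foot (a point): centre of the rubber foot ball, 18 mm diameter, at the free end of the leg, 140.5 mm from the hub axis
- plate (a point): centre of the top of the brass plate, 36 x 30 mm, on the stand's base board, behind the frame, 30 mm above the table; with the leg fully down and the frame upright the foot ball rests on it, its centre 9 mm above this point, and keeps the frame from going backwards
- mallet: bystander: wooden mallet lying down, 170 mm long, head 50 mm high; leave alone
- ink_jar: bystander: amber jar with black lid, 60 mm diameter, 70 mm high; leave alone
- gift_box: bystander: flat gold-coloured box, 100 x 140 x 32 mm; leave alone

How it is judged (in metres and radians):
On the way, in this order (a step that is already met when the one before it is completed fails the run):
1. the leg is fully down on its stop while the frame still leans forward (value of joint leg above 2.45 rad and angle between frame's own z axis and vertical above 0.15 rad), for 0.2 s.
2. the frame is upright, held by the fingers, with the leg's foot down on the brass plate (angle between frame's own z axis and vertical below 0.07 rad and distance between foot and plate below 0.015 m and contact force between the fingers and frame above 0.2 N), for 0.2 s.
At the end, for the whole second after the job is handed in: The leg is down on its stop (joint above 2.45 rad), the frame is within 0.07 rad of upright and still, the foot ball's centre is within 15 mm of the plate point (it touches at 9 mm), the fingers still bear on the frame, and the mallet, jar and box are within 30 mm of where they were (all of step 2 and value of joint leg above 2.45 rad and angular speed of frame below 0.1 rad/s and distance of each of mallet, ink_jar, gift_box from where it was at the start of the episode below 0.03 m); the arm keeps its last pose, push and grip.
It fails at once if a bystander is knocked away (distance of any of mallet, ink_jar, gift_box from where it was at the start of the episode above 0.04 m).
It also fails if it takes over 45 s, if anything falls off the work surface, if the arm or the gripper's body presses on something with over 40 N, if the wrist force passes 120 N, or if a joint passes its speed limit or range.

## Working session

There is one attempt and no reset: what is moved stays moved. The work goes in short steps, Python scripts to look and compute and a shell command to move; the robot and the scene stay as the last step left them, time stands still between calls to the robot, and variables do not carry over. Pictures are saved under pics/ and viewed, and the job is handed in when it is done.

```bash
mkdir -p pics; ls
python3 - <<'E'
from rig import env
import cv2,numpy as np
o=env.observe()
for k,v in o.items(): print(k,np.round(v,3).tolist())
for n in ("side","top"):
    im,d=env.get_image(n); cv2.imwrite(f"pics/{n}0.png",im[:,:,::-1]); np.savez(f"pics/{n}0.npz",im=im,d=d)
    m=env.camera_model(n); print(n,{k:np.round(v,4).tolist() for k,v in m.items()})
print(env.camera_model("wrist"))
E
```

```text
pics
time_s 0.0
q [-88.998, 21.842, 74.386, -0.002, 83.857, -12.336]
qvel [-0.02, 0.056, 0.128, -0.063, -0.051, 0.049]
joint_efforts [-0.001, -44.846, -23.128, -0.0, 0.005, -0.0]
position [0.127, -0.535, 0.231]
tool_rot [[-0.973, -0.0, 0.231], [-0.231, 0.001, -0.973], [-0.0, -1.0, -0.001]]
ft_force [1.21, 0.785, -0.034]
wrist_torque [-0.006, 0.043, -0.024]
grip_width 0.085
side {'camera_matrix': [[433.6273, 0.0, 319.695], [0.0, 433.6273, 241.0777], [0.0, 0.0, 1.0]], 'R': [[-0.962, -0.2731, -0.0003], [-0.1851, 0.6526, -0.7347], [0.2008, -0.7068, -0.6784]], 't': [0.5225, 0.2142, 0.9606]}
top {'camera_matrix': [[451.7621, 0.0, 322.402], [0.0, 451.7621, 236.7051], [0.0, 0.0, 1.0]], 'R': [[-0.0209, -0.9996, 0.0213], [-0.9919, 0.0181, -0.1254], [0.1249, -0.0237, -0.9919]], 't': [0.0458, 0.5615, 1.1601]}
{'camera_matrix': array([[416.25073155,   0.        , 326.92932487],
       [  0.        , 416.25073155, 237.19210939],
       [  0.        ,   0.        ,   1.        ]]), 'tool_from_camera': array([[-3.72238690e-04,  9.63699780e-01,  2.66988004e-01,
        -6.83947754e-02],
       [-6.79629412e-04, -2.66988205e-01,  9.63699557e-01,
        -1.41848140e-01],
       [ 9.99999700e-01,  1.77273360e-04,  7.54342055e-04,
        -3.33167383e-04],
       [ 0.00000000e+00,  0.00000000e+00,  0.00000000e+00,
         1.00000000e+00]])}
```

View pics/side0.png

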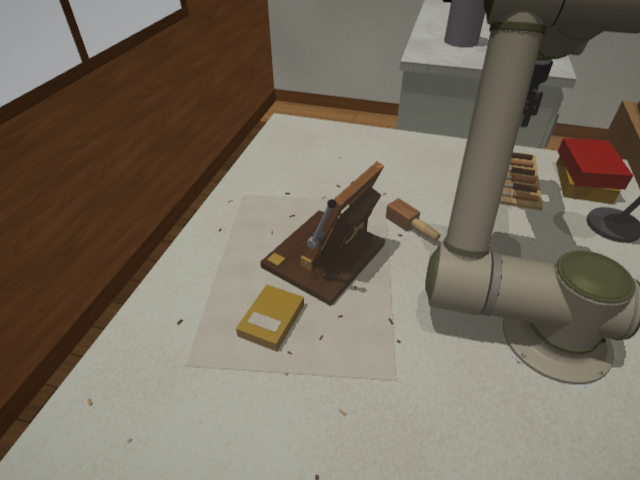

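View pics/top0.png

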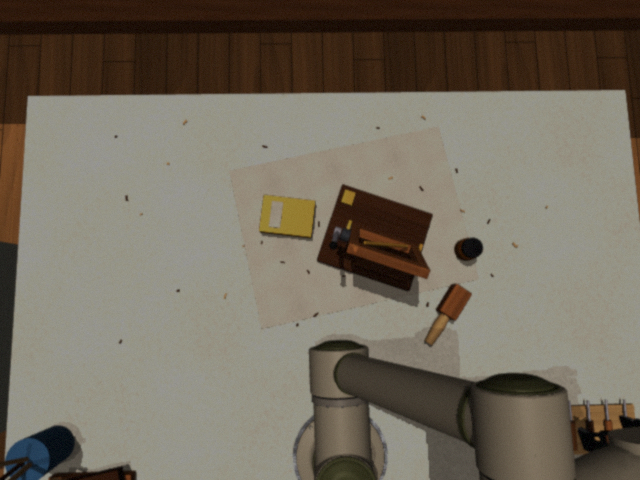

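Run:
```python
import cv2,numpy as np
a=cv2.imread("pics/top0.png")[170:310,220:460]; cv2.imwrite("pics/top0z.png",cv2.resize(a,None,fx=3.3,fy=3.3,interpolation=cv2.INTER_CUBIC))
a=cv2.imread("pics/side0.png")[150:310,240:450]; cv2.imwrite("pics/side0z.png",cv2.resize(a,None,fx=3.7,fy=3.7,interpolation=cv2.INTER_CUBIC))
```

```text
(no output)
```

View pics/top0z.png

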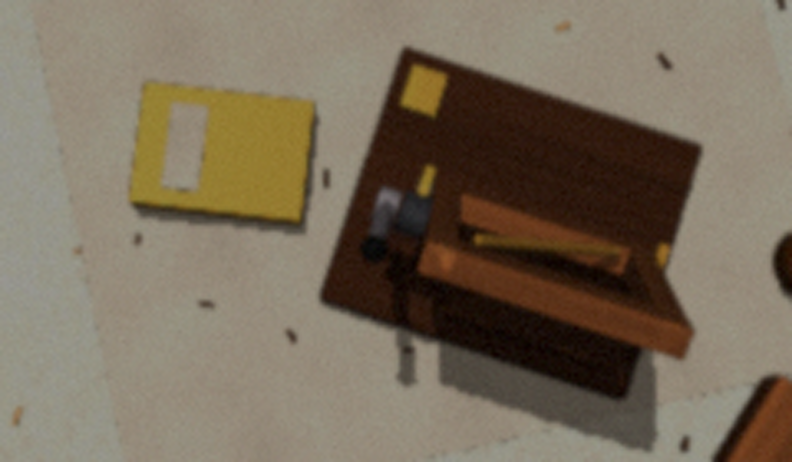

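View pics/side0z.png

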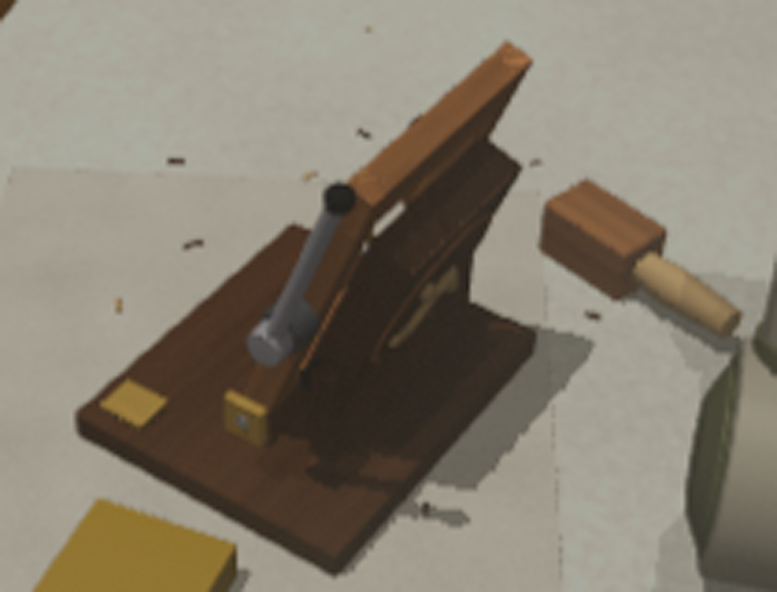

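```bash
cat > h.py <<'E'
import numpy as np
from rig import env
M={n:env.camera_model(n) for n in("side","top")}
def ray(n,u,v):
    m=M[n];R=np.array(m["R"]);t=np.array(m["t"]);K=np.array(m["camera_matrix"])
    c=-R.T@t; d=R.T@np.linalg.inv(K)@np.array([u,v,1.]); return c,d/np.linalg.norm(d)
def onz(n,u,v,z):
    c,d=ray(n,u,v); return c+d*(z-c[2])/d[2]
def proj(n,X):
    m=M[n];p=np.array(m["camera_matrix"])@(np.array(m["R"])@np.array(X)+np.array(m["t"])); return p[:2]/p[2]
def tri(u1,u2):
    a,d=ray("top",*u1);b,e=ray("side",*u2)
    A=np.stack([d,-e],1);s=np.linalg.lstsq(A,b-a,rcond=None)[0];p=a+d*s[0];q=b+e*s[1]
    return (p+q)/2,np.linalg.norm(p-q)
# stand: yaw, origin set later
E
python3 - <<'E'
from h import *
T=[(405,47),(700,147),(625,397),(323,298)]
T=[(220+u/3.3,170+v/3.3) for u,v in T]
W=[onz("top",*p,.024)[:2] for p in T]
S={ 'bl':(77,420),'fl':(335,572),'fr':(535,330),'br':(295,225)}
S={k:(240+u/3.7,150+v/3.7) for k,(u,v) in S.items()}
print(np.round(W,4)); print({k:np.round(onz("side",*p,.024),4) for k,p in S.items()})
L=np.array([[.11,.15],[.11,-.11],[-.11,-.11],[-.11,.15]])
def fit(W,L):
    W=np.array(W);a=L-L.mean(0);b=W-W.mean(0)
    th=np.arctan2((a[:,0]*b[:,1]-a[:,1]*b[:,0]).sum(),(a*b).sum());R=np.array([[np.cos(th),-np.sin(th)],[np.sin(th),np.cos(th)]])
    t=W.mean(0)-R@L.mean(0);print(np.degrees(th),t,"res",np.round(np.linalg.norm(W-(L@R.T+t),axis=1),4));return R,t
R,t=fit(W,L)
W2=[onz("side",*S[k],.024)[:2] for k in('bl','br','fr','fl')]
R2,t2=fit(W2,L)
for n,p in(("top",(220+424/3.3,170+90/3.3)),("side",(240+133/3.7,150+402/3.7))):
    X=onz(n,*p,.030);print("plate",n,X,"stand",R.T@(X[:2]-t))
# foot/hub
print(tri((220+375/3.3,170+247/3.3),(240+340/3.7,150+199/3.7)))
print(tri((220+389/3.3,170+210/3.3),(240+275/3.7,150+338/3.7)))
# predicted
th=-.35
def fr(x,y,z):
    X=np.array([x*np.cos(th)+z*np.sin(th),y,0.04-x*np.sin(th)+z*np.cos(th)]);return np.r_[R@X[:2]+t,X[2]]
print("hub",fr(0,.122,.115),"foot",fr(0,.122,.2555),"top",fr(0,0,.235))
E
```

```text
[[ 0.706  -0.0236]
 [ 0.6185 -0.263 ]
 [ 0.4168 -0.1922]
 [ 0.5008  0.0479]]
{'bl': array([ 0.7022, -0.0151,  0.024 ]), 'fl': array([0.4989, 0.0645, 0.024 ]), 'fr': array([ 0.4164, -0.1908,  0.024 ]), 'br': array([ 0.6169, -0.2601,  0.024 ])}
-19.505257888013528 [ 0.55383208 -0.12659003] res [0.0023 0.0046 0.0036 0.0037]
-19.233847858156555 [ 0.55202388 -0.11925608] res [0.0034 0.0028 0.006  0.0061]
plate top [ 0.66842738 -0.03769501  0.03      ] stand [0.07833732 0.12205602]
plate side [ 0.66890349 -0.03638265  0.03      ] stand [0.07834791 0.12345204]
(array([0.51344155, 0.01735444, 0.2786087 ]), np.float64(0.0009090358811078944))
(array([5.54870258e-01, 5.51912934e-04, 1.51258478e-01]), np.float64(0.0011668501961052964))
hub [0.55739686 0.00157499 0.14802786] foot [0.51198456 0.01766102 0.28000973] top [ 0.47787557 -0.09968458  0.26075259]
```

```bash
python3 -m pendant '[[[0,0,0.8],-0.5,0],[[0,0,0.8],-0.6,0],[[0.3,0.5,0.8],-0.6,0],[[0.3,0.5,0.8],-0.6,0],[[0.35,0.6,0.2],-0.6,0],[[0.35,0.6,0],-0.6,0],[[0.35,0.6,0],-0.6,0],[[0.35,0.6,0],-0.6,0],[[0.35,0.6,0],-0.6,0],[[0.35,0.6,0],-0.6,0],[[0.35,0.6,0],-0.6,0],[[0.35,0.6,0],-0.05,0]]' 40
```

```text
time_s: 1.1
position: [0.2292, -0.3601, 0.333]
tool_rot: [[-0.942, -0.0, -0.335], [0.335, 0.001, -0.942], [0.0, -1.0, -0.001]]
ft_force: [0.6, -0.8, -0.2]
grip_width: -0.0001
```

```bash
python3 -m pendant '[[[0.45,0.8,0],0,0],[[0.45,0.8,0],0,0],[[0.45,0.8,0],0,0],[[0.45,0.8,0],0,0],[[0.45,0.8,0],0,0],[[0.45,0.8,0],0,0],[[0.45,0.8,0],0,0],[[0.45,0.8,0],0,0],[[0.45,0.8,0],0,0],[[0.45,0.8,0],0,0],[[0.45,0.8,0],0,0],[[0,0,0],0,0]]'; python3 -m pendant '[[[0.45,0.8,0],0,0],[[0.45,0.8,0],0,0],[[0.45,0.8,0],0,0],[[0.45,0.8,0],0,0],[[0.2,0.5,0],0,0],[[0,0,0],0,0]]'
```

```text
time_s: 2.1
position: [0.3784, -0.094, 0.3332]
tool_rot: [[-0.945, 0.0, -0.328], [0.328, 0.001, -0.945], [0.0, -1.0, -0.001]]
ft_force: [0.2, 0.3, 0.4]
grip_width: 0.0001
time_s: 2.6
position: [0.4379, 0.0156, 0.3329]
tool_rot: [[-0.944, -0.001, -0.33], [0.33, 0.001, -0.944], [0.001, -1.0, -0.0]]
ft_force: [0.0, 0.0, 0.2]
grip_width: 0.0001
```

```bash
python3 -m pendant '[[[0.15,0.5,-0.3],0,0],[[0.15,0.4,-0.6],0,0],[[0,0,-0.7],0,0],[[0,0,-0.7],0,0],[[0,0,-0.3],0,0],[[0,0,0],0,0]]'
python3 - <<'E'
from h import *; import cv2
for n in("side","top","wrist"):
    im,d=env.get_image(n); cv2.imwrite(f"pics/{n}1.png",im[:,:,::-1])
a=cv2.imread("pics/side1.png")[150:310,240:450];b=cv2.imread("pics/top1.png")[150:310,240:450]
cv2.imwrite("pics/c1.png",np.hstack([cv2.resize(a,(400,305)),cv2.resize(b,(400,305))]))
E
```

```text
time_s: 3.1
position: [0.4455, 0.0401, 0.2538]
tool_rot: [[-0.943, -0.004, -0.333], [0.333, 0.0, -0.943], [0.004, -1.0, 0.001]]
ft_force: [-0.4, -0.4, -0.4]
grip_width: 0.0001
```

View pics/c1.png

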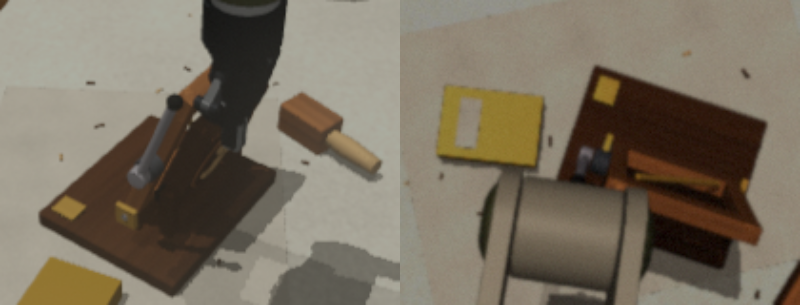

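View pics/wrist1.png

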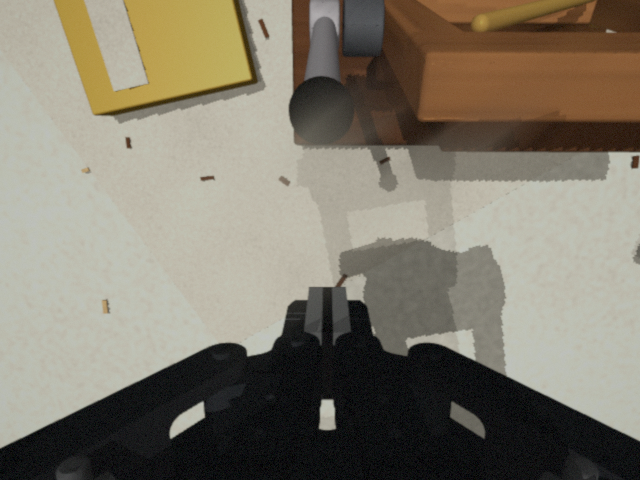

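```bash
python3 -m pendant '[[[0.47,-0.166,0],0,0],[[0.47,-0.166,0],0,0],[[0.47,-0.166,0],0,0],[[0.32,-0.11,0],0,0],[[0.32,-0.11,0],0,0],[[0.32,-0.11,0],0,0],[[0.32,-0.11,0],0,0],[[0.32,-0.11,0],0,0]]'
python3 - <<'E'
from h import *; import cv2
for n in("side","wrist"):
    im,d=env.get_image(n); cv2.imwrite(f"pics/{n}2.png",im[:,:,::-1])
a=cv2.imread("pics/side2.png")[150:310,240:450];b=cv2.imread("pics/wrist2.png")
cv2.imwrite("pics/c2.png",np.hstack([cv2.resize(a,(400,305)),cv2.resize(b,(400,305))]))
E
```

```text
time_s: 3.92
position: [0.5374, 0.0091, 0.2557]
tool_rot: [[-0.943, 0.0, -0.332], [0.332, -0.0, -0.943], [-0.0, -1.0, -0.0]]
ft_force: [-0.6, 0.2, -0.6]
grip_width: -0.0001
```

View pics/c2.png

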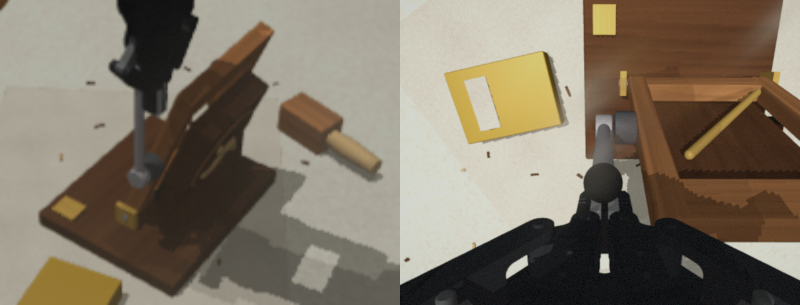

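The side view shows the leg pushed nearly upright by the fingers (hub near (138,178), leg straight up). In the wrist view the foot sits right ahead of the fingertips at (603,183), with the frame clear to the right. I'll keep pushing past vertical.

```bash
python3 -m pendant '[[[0.32,-0.11,0],0,0],[[0.32,-0.11,0],0,0],[[0.32,-0.11,0],0,0],[[0.2,-0.07,0],0,0],[[0,0,0],0,0],[[0,0,0],0,0],[[0,0,0],0,0],[[0,0,0],0,0],[[0,0,0],0,0],[[0,0,0],0,0]]'
python3 - <<'E'
from h import *; import cv2
for n in("side","wrist"):
    im,d=env.get_image(n); cv2.imwrite(f"pics/{n}3.png",im[:,:,::-1])
a=cv2.imread("pics/side3.png")[150:310,240:450];b=cv2.imread("pics/wrist3.png")
cv2.imwrite("pics/c3.png",np.hstack([cv2.resize(a,(400,305)),cv2.resize(b,(400,305))]))
E
```

```text
time_s: 4.85
position: [0.5713, -0.0025, 0.2555]
tool_rot: [[-0.943, 0.0, -0.332], [0.332, -0.0, -0.943], [-0.0, -1.0, -0.0]]
ft_force: [0.2, -0.1, -0.3]
grip_width: 0.0
```

View pics/c3.png

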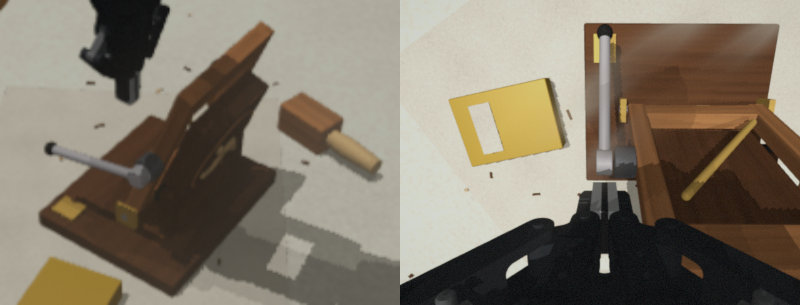

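```bash
python3 -m pendant '[[[-0.6,0.21,0.3],0,0],[[-0.7,0.25,0.3],0,0],[[-0.7,0.25,0.3],0,0],[[-0.7,0.25,0.3],0,0],[[-0.7,0.25,0.3],0,0],[[-0.7,0.25,0.3],0,0],[[-0.4,0.14,0],0,0],[[0,0,0],0,0]]'
python3 - <<'E'
from h import *; import cv2
for n in("side","wrist","top"):
    im,d=env.get_image(n); cv2.imwrite(f"pics/{n}4.png",im[:,:,::-1])
a=cv2.imread("pics/side4.png")[150:310,240:450];b=cv2.imread("pics/top4.png")[150:310,240:450]
cv2.imwrite("pics/c4.png",np.hstack([cv2.resize(a,(400,305)),cv2.resize(b,(400,305))]))
E
```

```text
time_s: 5.62
position: [0.4348, 0.0462, 0.3104]
tool_rot: [[-0.943, 0.002, -0.331], [0.331, -0.0, -0.943], [-0.002, -1.0, -0.0]]
ft_force: [0.0, 0.4, 0.9]
grip_width: -0.0001
```

View pics/c4.png

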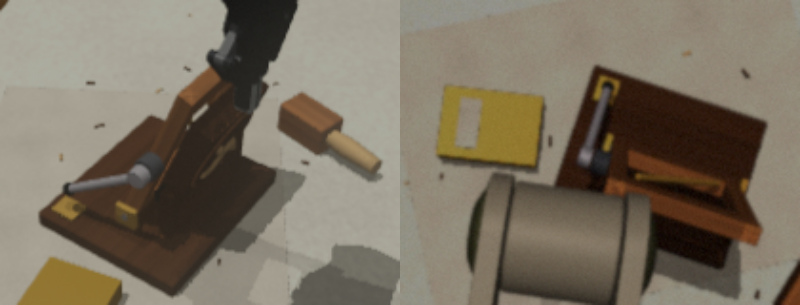

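Run:
```python
from h import *
s=210/400;sv=160/305
S=(240+66*s,150+190*sv);T=(240+207*s,150+88*sv)
p,e=tri(T,S);print(p,e)
o=np.array([.5535,-.1255]);th=np.radians(-19.4);R=np.array([[np.cos(th),-np.sin(th)],[np.sin(th),np.cos(th)]])
def st(X):X=np.array(X);return np.r_[R.T@(X[:2]-o),X[2]]
print(st(p),"expected",-.0394+.1405*np.sin(2.2),.122,.148+.1405*np.cos(2.2))
t=st(env.observe()["position"]);print("tcp",t)
print("to (-.15,0): world d/30mm", R@(np.array([-.15,0])-t[:2])/.03)
```

```text
[ 0.66678381 -0.03495547  0.06289414] 0.004964897737495918
[0.07677648 0.12303213 0.06289414] expected 0.07419374473665241 0.122 0.0653155930256239
tcp [-0.16661094  0.12231417  0.30918065]
to (-.15,0): world d/30mm [-0.8320066  -4.02956672]
```

```bash
python3 -m pendant '[[[-0.15,-0.6,0],0,0],[[-0.15,-0.7,0],0,0],[[-0.15,-0.7,0],0,0],[[-0.15,-0.7,0],0,0],[[-0.15,-0.7,-0.3],0,0],[[-0.1,-0.6,-0.4],0,0],[[0,0,-0.5],0,0],[[0,0,-0.5],0,0],[[0,0,-0.4],0,0],[[0,0,-0.2],0,0],[[0,0,0],0,0]]'
python3 - <<'E'
from h import *; import cv2
o=np.array([.5535,-.1255]);th=np.radians(-19.4);R=np.array([[np.cos(th),-np.sin(th)],[np.sin(th),np.cos(th)]])
def st(X):X=np.array(X);return np.r_[R.T@(X[:2]-o),X[2]]
print(st(env.observe()["position"]))
for n in("side","wrist"):
    im,d=env.get_image(n); cv2.imwrite(f"pics/{n}5.png",im[:,:,::-1])
a=cv2.imread("pics/side5.png")[150:310,240:450];b=cv2.imread("pics/wrist5.png")
cv2.imwrite("pics/c5.png",np.hstack([cv2.resize(a,(400,305)),cv2.resize(b,(400,305))]))
E
```

```text
time_s: 6.68
position: [0.411, -0.0748, 0.239]
tool_rot: [[-0.943, -0.003, -0.333], [0.333, 0.001, -0.943], [0.003, -1.0, -0.0]]
ft_force: [-1.0, -0.1, 0.8]
grip_width: 0.0003
[-0.15123183  0.00046969  0.2389846 ]
```

View pics/c5.png

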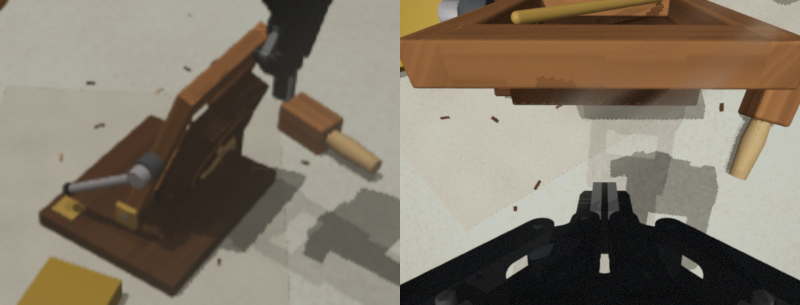

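```bash
python3 -m pendant '[[[0.38,-0.133,0.13],0,0],[[0.38,-0.133,0],0,0],[[0.38,-0.133,0],0,0],[[0.19,-0.066,0],0,0],[[0.19,-0.066,0],0,0],[[0.19,-0.066,0],0,0],[[0.19,-0.066,0],0,0],[[0.19,-0.066,0],0,0],[[0.19,-0.066,0],0,0],[[0.19,-0.066,0],0,0],[[0.19,-0.066,0],0,0]]'; python3 -m pendant '[[[0.19,-0.066,0],0,0],[[0.19,-0.066,0],0,0],[[0.19,-0.066,0],0,0],[[0,0,0],0,0]]';  python3 - <<'E'
from h import *; import cv2
o=np.array([.5535,-.1255]);th=np.radians(-19.4);R=np.array([[np.cos(th),-np.sin(th)],[np.sin(th),np.cos(th)]])
def st(X):X=np.array(X);return np.r_[R.T@(X[:2]-o),X[2]]
print(st(env.observe()["position"]))
for n in("side","wrist"):
    im,d=env.get_image(n); cv2.imwrite(f"pics/{n}6.png",im[:,:,::-1])
a=cv2.imread("pics/side6.png")[150:310,240:450];b=cv2.imread("pics/wrist6.png")
cv2.imwrite("pics/c6.png",np.hstack([cv2.resize(a,(400,305)),cv2.resize(b,(400,305))]))
E
```

```text
time_s: 7.7
position: [0.4913, -0.1026, 0.2443]
tool_rot: [[-0.943, 0.0, -0.332], [0.332, -0.0, -0.943], [-0.0, -1.0, 0.0]]
ft_force: [-2.3, 0.3, 2.3]
grip_width: 0.0003
time_s: 8.03
position: [0.5089, -0.1088, 0.244]
tool_rot: [[-0.943, 0.0, -0.332], [0.332, -0.0, -0.943], [-0.0, -1.0, -0.0]]
ft_force: [-1.5, 0.9, 0.6]
grip_width: -0.0002
[-0.04763583  0.00096115  0.24395226]
```

View pics/c6.png

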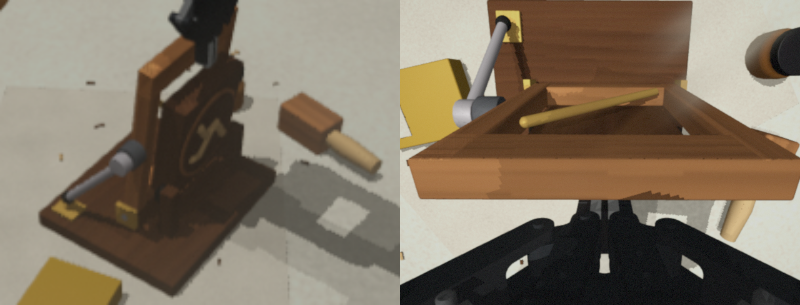

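```bash
python3 -m pendant '[[[0.13,-0.044,0],0,0],[[0.13,-0.044,0],0,0],[[0.13,-0.044,0],0,0],[[0.13,-0.044,0],0,0],[[0,0,0],0,0]]'; python3 -m pendant '[[[0.06,-0.022,0],0,0],[[0,0,0],0,0]]'; python3 -m pendant '[[[0.06,-0.022,0],0,0],[[0,0,0],0,0]]'
python3 - <<'E'
from h import *; import cv2
for n in("side","wrist"):
    im,d=env.get_image(n); cv2.imwrite(f"pics/{n}7.png",im[:,:,::-1])
a=cv2.imread("pics/side7.png")[150:310,240:450];b=cv2.imread("pics/wrist7.png")
cv2.imwrite("pics/c7.png",np.hstack([cv2.resize(a,(400,305)),cv2.resize(b,(400,305))]))
E
```

```text
time_s: 8.55
position: [0.5242, -0.1139, 0.2441]
tool_rot: [[-0.943, 0.0, -0.332], [0.332, -0.0, -0.943], [-0.0, -1.0, -0.0]]
ft_force: [-1.3, -0.1, -0.2]
grip_width: 0.0001
time_s: 8.72
position: [0.5255, -0.1143, 0.2441]
tool_rot: [[-0.943, -0.0, -0.332], [0.332, 0.0, -0.943], [0.0, -1.0, -0.0]]
ft_force: [-1.4, -0.4, 0.1]
grip_width: -0.0003
time_s: 8.88
position: [0.5272, -0.115, 0.2442]
tool_rot: [[-0.943, 0.0, -0.332], [0.332, 0.0, -0.943], [-0.0, -1.0, -0.0]]
ft_force: [-0.9, -0.4, 0.1]
grip_width: -0.0001
```

View pics/c7.png

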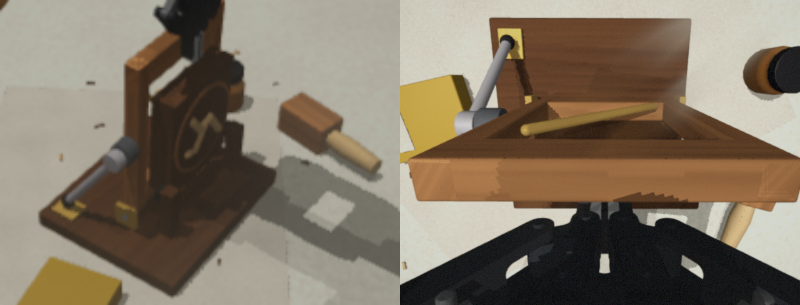

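```bash
for i in 1; do python3 -m pendant '[[[0.06,-0.022,0],0,0],[[0,0,0],0,0]]' | egrep 'pos|force'; python3 -m pendant '[[[0.06,-0.022,0],0,0],[[0,0,0],0,0]]'| egrep 'pos|force'; python3 -m pendant '[[[0.06,-0.022,0],0,0],[[0,0,0],0,0],[[0,0,0],0,0]]'| egrep 'pos|force'; done
```

```text
position: [0.5291, -0.1157, 0.2442]
ft_force: [-0.6, -0.6, 0.8]
position: [0.5309, -0.1164, 0.2442]
ft_force: [0.1, 0.6, 1.4]
position: [0.5326, -0.1169, 0.2442]
ft_force: [0.5, -0.0, 0.4]
```

```bash
python3 -m pendant '[[[0.06,-0.022,0],0,0],[[0,0,0],0,0]]' | egrep 'pos|force'; python3 -m pendant '[[[0.06,-0.022,0],0,0],[[0,0,0],0,0]]'| egrep 'pos|force';  python3 - <<'E'
from h import *; import cv2
for n in("side","wrist"):
    im,d=env.get_image(n); cv2.imwrite(f"pics/{n}8.png",im[:,:,::-1])
a=cv2.imread("pics/side8.png")[150:310,240:450];b=cv2.imread("pics/wrist8.png")
cv2.imwrite("pics/c8.png",np.hstack([cv2.resize(a,(400,305)),cv2.resize(b,(400,305))]))
E
```

```text
position: [0.5343, -0.1176, 0.2442]
ft_force: [-3.0, -0.1, 1.8]
position: [0.5356, -0.1181, 0.2443]
ft_force: [-5.7, 1.3, 2.2]
```

View pics/c8.png

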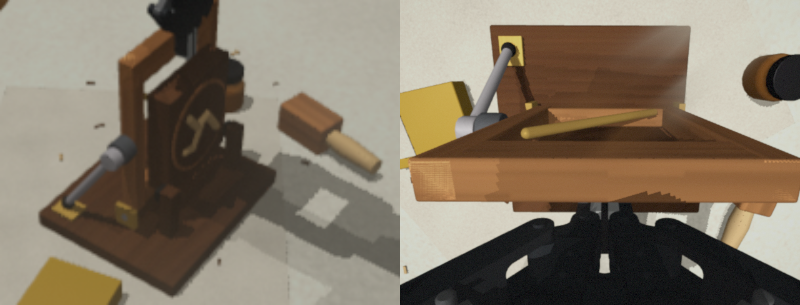

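```bash
python3 -m pendant '[[[0.05,-0.018,0],0,0],[[0,0,0],0,0],[[0,0,0],0,0],[[0,0,0],0,0],[[0,0,0],0,0],[[0,0,0],0,0],[[0,0,0],0,0],[[0,0,0],0,0]]' | egrep 'time|pos|force'
python3 - <<'E'
from h import *; import cv2
for n in("side","wrist","top"):
    im,d=env.get_image(n); cv2.imwrite(f"pics/{n}9.png",im[:,:,::-1])
print(env.observe()["ft_force"])
P=[.6686,-.037,.030]
for n,c in(("side",(255,255,0)),("top",(255,255,0))):print(n,"plate px",proj(n,P),"foot exp px",proj(n,np.array(P)+[0,0,.009]))
a=cv2.imread("pics/side9.png")[220:280,250:330];b=cv2.imread("pics/top9.png")[180:240,320:400]
cv2.imwrite("pics/c9.png",np.hstack([cv2.resize(a,(400,300)),cv2.resize(b,(400,300))]))
E
```

```text
time_s: 10.67
position: [0.5364, -0.1184, 0.2444]
ft_force: [-9.2, 1.5, 4.6]
[-9.45828384  2.43025713  5.54482909]
side plate px [276.14231409 258.50604782] foot exp px [275.89844294 255.98348481]
top plate px [348.22504941 197.21388953] foot exp px [348.48799002 196.49878355]
```

View pics/c9.png

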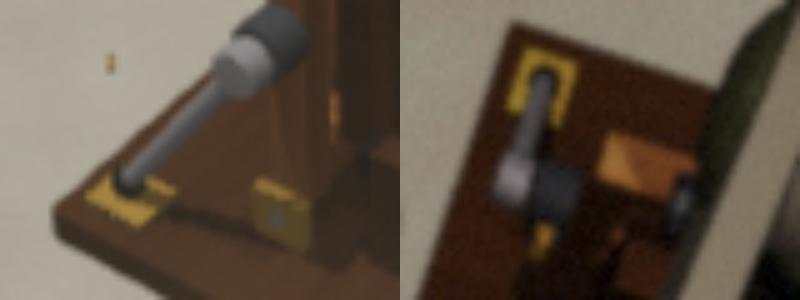

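```bash
python3 -c "
from rig import env
print(env.close_job()); o=env.observe(); print(o['time_s'],o['ft_force'],o['position'])"
```

```text
the job is handed in; nothing more can be done
None
the job is handed in; nothing more can be done
```

The leg is fully down behind the frame, and the frame is upright with the foot on the brass plate. I handed the job in at about 10.8 s, with the arm still holding the frame.

**How it was done:** With the fingers shut, I pushed the leg's foot past vertical and it fell on its own. I then pushed the top rail from the front until the force rose sharply. The frame is held by pressing on it, not by gripping the rail.

**Last checks:**
- **Leg:** While the frame still leaned forward, the foot measured about 3 mm from where it should be with the leg on its stop.
- **Foot:** At the end it showed within about 1 pixel of its expected spot on the plate in both the side and top views.
- **Holding force:** The arm was pressing with a steady 9 to 10 N when I handed in, well below the limits.
- **Frame angle:** I did not measure it separately. I judged it upright from the foot resting on the plate and the finger position, which was within about 5 mm of the calculated value.
- **Mallet, jar and box:** In the pictures they look unmoved, and the arm stayed clear of them. I did not measure their positions again.

None of the checks failed or disagreed, and the hand-in gave no verdict.

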